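Make up two toy gift sets

TASK

Make up the two gift sets on the packing counter: the red fire engine, the green tree and the doll in the red coat go into the square three-bay box, and the yellow bus and the doll in the blue coat into the slim two-bay box. Each vehicle lies in the long bay of its box and each doll or tree has a small bay to itself (in the square box, tree and doll may take either small bay); all stand upright on their wheels or feet, flat on the bay's floor. Leave the blue van and the petrol pump standing where they are.

Things in the scene. Friction and masses are not known exactly. Their poses are not given: they have to be found in the camera images.
- fire_engine: Loose red wooden fire engine, pale windows, beech ladder and small blue lamp on the roof; origin under its centre, x along its length (front to -x), z up. 92 mm long; flat parallel sides 40 mm apart; four fixed wheels, 22 mm diameter, at x = +-27 mm reach 46 mm over all, leaving the sides' middle free to grip. Sides from 10 to 44 mm height, ladder top at 50 mm. 100 g.
- bus: Loose yellow wooden bus, row of pale windows, cream panel on the roof; origin under its centre, x along its length (front to -x), z up. 92 mm long; flat parallel sides 40 mm apart; four fixed wheels, 22 mm diameter, at x = +-27 mm reach 46 mm over all, leaving the sides' middle free to grip. Sides from 10 to 50 mm height. 110 g.
- tree: Loose wooden toy conifer, dark green, sawn from 18 mm board as three stacked triangles, 70 mm tall, on a beech foot 40 (x) x 30 (y) x 8 mm. Origin under the foot's centre, z up. Flat faces look to +-y, 18 mm apart; the green begins at 14 mm height, 43 mm wide (along x) there, about 30 mm at mid-height. 35 g.
- red_doll: Loose wooden peg doll: upright cylinder of 28 mm diameter and 46 mm height with a red coat, above it a round head with a red cap, 70 mm in all. Origin under its centre, z up; its front (buttons) looks to -x. About 35 g.
- blue_doll: Loose wooden peg doll like the other (28 mm diameter, cylinder 46 mm, 70 mm in all, origin under its centre), with a blue coat and a blue cap. About 35 g.
- square_box: Gift-box base, kraft board, red lining, 136 (x) x 150 (y) mm, fixed. Origin under its centre, on the counter. Floor top at z = 4 mm; walls and dividers 4 mm thick, tops at z = 16 mm. Bays (inner size, centre in its frame): long bay 128 (x) x 72 (y) mm at (0, -35) mm; two small bays 62 (x) x 66 (y) mm at (-33, +38) and (+33, +38) mm.
- slim_box: Gift-box base, kraft board, pale blue lining, 198 (x) x 80 (y) mm, fixed. Origin under its centre, on the counter. Floor top at z = 4 mm; walls and divider 4 mm thick, tops at z = 16 mm. Bays (inner size, centre in its frame): long bay 120 (x) x 72 (y) mm at (-35, 0) mm; small bay 66 (x) x 72 (y) mm at (+62, 0) mm.
- van: Stays where it is: loose blue wooden delivery van, 92 (x) x 46 (y) mm, 50 mm tall (cab 36 mm), cream panel on the roof. Origin under its centre. About 100 g.
- pump: Stays where it is: loose wooden petrol pump, cream with an orange top and a beech foot 40 (x) x 34 (y) mm, 64 mm tall. Origin under its centre. About 60 g.
Not all that is in view belongs to the job. Leave any pink look-alike of the blue_doll alone.

How it is judged:
By the outcome, as a careful person would: the job done as asked, in the order asked, and still so for the second after the job is handed in, with the robot touching nothing.
It also fails if it takes over 109 s, if anything falls off the work surface, if the arm or the gripper's body presses on something with over 40 N, if the wrist force passes 120 N, or if a joint passes its speed limit or range.

ROBOT

A 6-joint arm with a two-finger parallel gripper is mounted at the origin on the work surface. World frame = base frame: x ahead of the robot, y to its left, z up, the work surface at z = 0. Lengths are in m, angles in rad, forces in N, time in s.
With the tool pointing down it reaches from about 0.35 to 0.775 m from the base axis. Payload 5.5 kg.
Tool frame: the origin (TCP) lies at the very end of the fingers, on their centre line; the grasp point (between the pads) lies 19 mm behind it (manip.hold_point_z is the distance from the TCP to the grasp point, in m); z points along the fingers, y is the line along which they close (so a half turn about z gives the same grasp; the last joint's range is limited). The gripper opens to 85 mm and grips with 20 to 120 N. Pads are 22 mm wide; open, the fingers measure 114 mm over their backs; the gripper's body (76 mm by 85 mm) begins 54 mm behind the grasp point. The pads swing forward as they close: fully open they stand 13 mm farther back than shut.
Start: joints at [-1.459, 0.313, 0.046, 1.304, 0, 1.431], TCP at [0.143, -0.557, 0.204] pointing down, gripper open.
Joint ranges: [-2.76, 2.76], [-0.86, 1.69], [-1.03, 1.26], [-2.2, 2.34], [-1.47, 1.5], [-3.14, 3.14]. Speed limits (rad/s): [2.57, 2.57, 3.14, 3.14, 3.14, 3.14].

INTERFACE

Orientations are given as a rotation vector (axis times angle).
In Python, from station import manip gives the robot as it stands.
- The arm moves only by the shell command python3 -m pendant 'ROWS'. ROWS is JSON, a list of rows, each a list of 7 numbers: the shift along the world's x, y, z each as a share of 0.04 m, from -1 to 1, then the turn, a rotation vector about the world's x, y, z each as a share of 0.08 rad, from -1 to 1, then the closure, from -1 (fully open) to 1 (shut). A call has 1 to 12 rows; each row shifts and turns the commanded pose from where the row before left it; what a row does not reach is not made up. A row lasts 1/8 s, in which the tool goes at most 62.5 mm and 10.7 degrees, less where a joint would pass 70% of its speed; a pose out of reach is approached as far as the arm can. A call with a number of a shift or a turn outside -1 to 1 is refused whole. A call with a gripper value outside its range is refused whole. The fingers move at their own pace and stop on an object; the grip force is fixed at half the most. Time passes only in rows, so rows that do not move let the fingers close. It gives the time, the measured TCP pose, the force, the opening and the grip force at its end, in the units of the state.
- manip.get_obs(): the state, without advancing time (a new reading comes with each control period).
- manip.read_camera(name): name is "scene" or "top" or "wrist"; returns the picture (420x560x3 uint8, red, green, blue); there is no depth.
- manip.camera_info(name): a dict with "fx", "fy", "cx", "cy" (pixels), "xyz" and "attitude" of the camera in the world. Camera axes: x right, y up, looking along -z (the intrinsics and any distortion apply to the point x, -y, -z); pixel columns grow to the right and rows downward; lengths in m; the calibration is good to about 2 mm. The wrist camera is an equidistant fisheye: a pixel r from the principal point sees the ray r / f radians off the axis. A picture is of the moment at which its call begins: read the wrist's pose just before it. camera_info takes no time and is no camera call; for the wrist camera it gives the pose at the moment of the call.
- manip.close_job(): hands the job in; it is judged then, once.
The state is a dict: "t": time; "joint_positions": joint angles; "qd": joint speeds; "effort": joint torques, N m; "eef_pos": TCP position; "tool_rot": TCP orientation; "force": force on the tool from outside, world axes, zero at the start; "torque": the same for the moment, N m; "gripper_width": finger opening in m; "grip_force": force on a finger pad.
Only numpy, scipy, OpenCV 4.12 (cv2) and the standard library are available. Lean on these libraries where they do the work, as an engineer would, in place of code of your own. Each camera call takes 0.05 s, during which the arm holds its last target. There are 200 camera calls.

## Working session

There is one attempt and no reset: what is moved stays moved. The work goes in short steps, Python scripts to look and compute and a shell command to move; the robot and the scene stay as the last step left them, time stands still between calls to the robot, and variables do not carry over. Pictures are saved under pics/ and viewed, at most 14 in all, crops included, and the job is handed in when it is done.

```bash
ls; mkdir -p pics
python3 - <<'E'
from station import manip
import cv2,json
for n in("scene","top","wrist"):
    i=manip.camera_info(n); print(n,i)
    cv2.imwrite(f"pics/{n}0.png",manip.read_camera(n)[:,:,::-1])
print(manip.get_obs(),manip.hold_point_z)
E
```

```text
pics
scene {'fx': 437.31990408958643, 'fy': 437.31990408958643, 'cx': 281.36063730357415, 'cy': 209.0835329982508, 'xyz': array([0.84709944, 0.40514809, 0.75486324]), 'attitude': array([0.22393798, 0.76346544, 2.51865804])}
top {'fx': 383.3464881728136, 'fy': 383.3464881728136, 'cx': 273.07694790561965, 'cy': 216.24404288999094, 'xyz': array([0.42250706, 0.01565879, 0.81569499]), 'attitude': array([ 0.10853948, -0.18046348, -1.5498681 ])}
wrist {'fx': 325.19226210127806, 'fy': 325.19226210127806, 'cx': 277.2088494714782, 'cy': 203.93978525798028, 'xyz': array([ 0.21250028, -0.53883871,  0.37323118]), 'attitude': array([-0.23988113,  0.18883918, -1.30959097])}
{'t': 0.15, 'joint_positions': array([-1.45855271e+00,  3.13819658e-01,  4.52374155e-02,  1.30362979e+00,
       -4.36639491e-05,  1.43120863e+00]), 'qd': array([-0.00117044, -0.00223025,  0.00296439, -0.00065346,  0.0002163 ,
        0.00042768]), 'effort': array([ 4.07453961e-03, -4.81063950e+01,  2.98815554e+01,  1.39702464e-02,
       -7.97977782e-05,  3.32878045e-06]), 'eef_pos': array([ 0.14321133, -0.55642825,  0.20281742]), 'tool_rot': array([-3.11531599e+00, -3.94353438e-01,  3.81608439e-05]), 'force': array([-0.30441782, -0.82609636, -0.08667657]), 'torque': array([ 0.03384243, -0.06158459, -0.02896626]), 'grip_force': 0.0, 'gripper_width': 0.08571648207308338} 0.0187
```

View pics/top0.png

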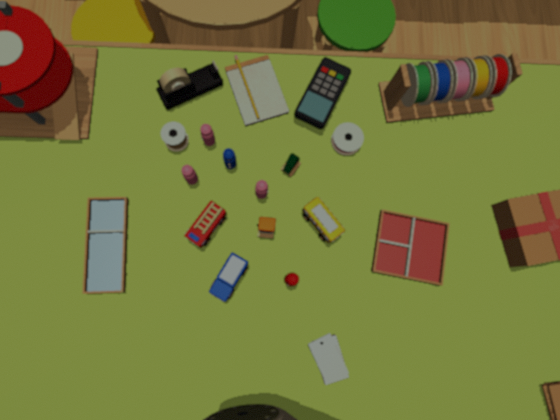

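View pics/scene0.png

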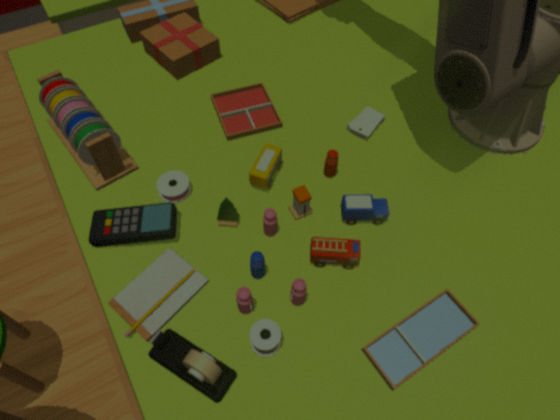

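Top view: the fire engine is at (206,223), bus (323,220), tree (291,163), red doll (291,279) and blue doll (229,158). The pink look-alikes are at (207,133), (189,173) and (261,188). The pump is at (267,226), the van (229,276), the slim box (106,246) and the square box (410,247).

Possible confusions:
- **Blue doll:** the pink dolls or the blue van. I choose (229,158).
- **Fire engine:** the red doll at (291,279).
- **Bus:** the pump at (267,226).

I'll check these choices in one close crop.

```bash
cat > h.py <<'E'
import numpy as np, cv2
from scipy.spatial.transform import Rotation as R
from station import manip
def ray(n,uv,info=None):
    i=info or manip.camera_info(n); x=(uv[0]-i['cx'])/i['fx']; y=(uv[1]-i['cy'])/i['fy']
    if n=='wrist':
        r=np.hypot(x,y); s=np.sin(r)/max(r,1e-9); d=np.array([x*s,-y*s,-np.cos(r)])
    else: d=np.array([x,-y,-1.])
    return np.array(i['xyz']),R.from_rotvec(i['attitude']).apply(d/np.linalg.norm(d))
def onz(n,uv,z,info=None):
    o,d=ray(n,uv,info); return o+d*(z-o[2])/d[2]
def tri(a,b):
    (o,d),(p,e)=a,b; s=np.linalg.lstsq(np.c_[d,-e],p-o,rcond=None)[0]
    q,w=o+d*s[0],p+e*s[1]; return (q+w)/2,np.linalg.norm(q-w)
def blobs(im,lo,hi,amin=25):
    m=cv2.inRange(cv2.cvtColor(im,cv2.COLOR_RGB2HSV),np.array(lo),np.array(hi))
    cs=cv2.findContours(m,cv2.RETR_EXTERNAL,cv2.CHAIN_APPROX_NONE)[0]
    return [c for c in cs if cv2.contourArea(c)>amin]
E
python3 - <<'E'
import cv2
from h import *
t=cv2.imread("pics/top0.png");s=cv2.imread("pics/scene0.png")
a=cv2.resize(t[110:310,165:355],None,fx=3,fy=3,interpolation=2)
cv2.imwrite("pics/crop_top.png",a)
b=cv2.resize(s[135:320,200:400],None,fx=3,fy=3,interpolation=2); cv2.imwrite("pics/crop_scene.png",b)
for n,im in(("top",t),("scene",s)):
  im=im[:,:,::-1].copy()
  for c,lo,hi in(("red",(0,170,60),(6,255,255)),("redhi",(174,170,60),(180,255,255)),("blue",(105,150,40),(125,255,255)),("yel",(20,170,150),(28,255,255)),("orange",(8,170,100),(18,255,255)),("green",(60,80,10),(90,255,110)),("pale",(95,20,90),(112,120,255))):
    print(n,c,[(tuple(np.round(np.mean(k[:,0],0)).astype(int).tolist()),int(cv2.contourArea(k))) for k in blobs(im,lo,hi)])
E
```

```text
top red [((291, 279), 92), ((507, 233), 26), ((203, 225), 199), ((324, 69), 28), ((500, 74), 298), ((28, 61), 5049)]
top redhi []
top blue [((230, 282), 292), ((229, 158), 107), ((442, 81), 307)]
top yel []
top orange [((266, 224), 176)]
top green [((290, 163), 90), ((340, 77), 36), ((423, 83), 320)]
top pale [((232, 268), 463)]
scene red [((107, 230), 32), ((237, 123), 312), ((263, 117), 288), ((241, 100), 660), ((54, 87), 143), ((178, 35), 378)]
scene redhi []
scene blue [((256, 257), 70), ((378, 205), 84), ((79, 119), 149)]
scene yel []
scene orange [((347, 253), 64), ((336, 239), 26), ((301, 193), 127)]
scene green [((109, 214), 29), ((156, 218), 688), ((86, 132), 142)]
scene pale []
```

View pics/crop_top.png

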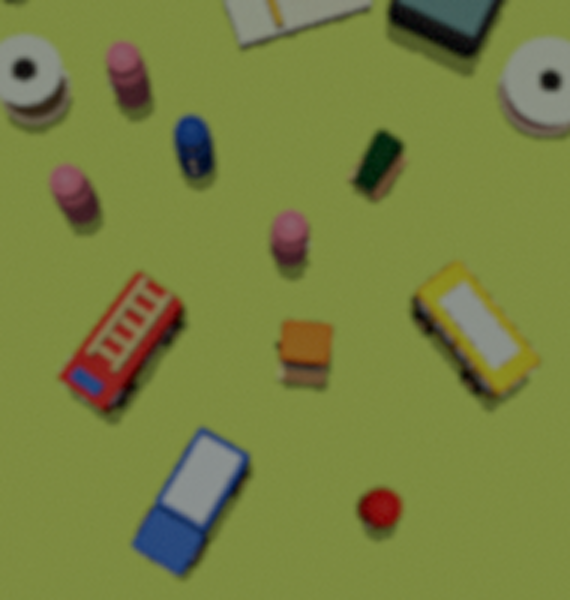

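View pics/crop_scene.png

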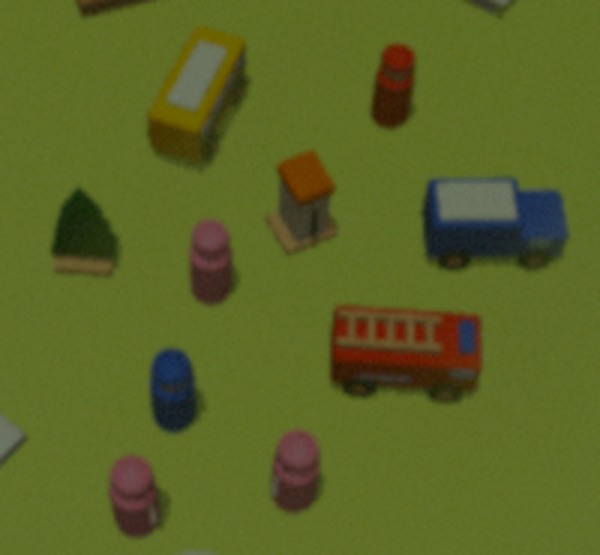

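The crops confirm the choices. In the top crop the red engine has its ladder and blue lamp at (85,380), so its front points lower left. The yellow bus has a cream roof panel at (478,325), the blue doll's cap is at (192,130), the red doll is at (380,508) and the tree at (377,162). The pinks, pump and van are clearly different. Next I triangulate from the two views.

Run:
```python
from h import *
T=lambda x,y:(x/3+165,y/3+110); S=lambda x,y:(x/3+200,y/3+135)
P=lambda n,t,s:print(n,[np.round(v*1000,1) for v in tri(ray('top',t),ray('scene',s))])
P('engine roof c',T(123,340),S(407,330))
P('eng rear corner',T(142,272),S(335,308)); P('eng front corner',T(62,377),S(480,314))
P('bus panel c',T(478,325),S(198,74))
P('red cap',(291,279),S(397,57)); P('blue cap',T(192,130),S(172,362)); P('tree',T(388,140),S(80,190))
for nm,cs,z in(('eng',[(142,272),(182,300),(106,410),(62,377)],.044),('bus',[(457,262),(540,357),(495,392),(416,297)],.05)):
    w=np.array([onz('top',T(*c),z)[:2] for c in cs])*1000; r=cv2.minAreaRect(w.astype(np.float32)); print(nm,w.round(),r)
for n in('top','scene'):
  im=cv2.imread(f'pics/{n}0.png')[:,:,::-1].copy(); hsv=cv2.cvtColor(im,cv2.COLOR_RGB2HSV)
  m=((hsv[...,0]<27)|(hsv[...,0]>48)|(hsv[...,1]<90)).astype(np.uint8)*255
  m=cv2.morphologyEx(m,cv2.MORPH_OPEN,np.ones((3,3)))
  for c in cv2.findContours(m,cv2.RETR_EXTERNAL,cv2.CHAIN_APPROX_NONE)[0]:
    a=cv2.contourArea(c); x,y=c[:,0].mean(0)
    for b,(u,v) in dict(square=(410,247) if n=='top' else (246,110),slim=(106,246)if n=='top' else(420,338)).items():
      if np.hypot(x-u,y-v)<25 and a>1500:
        q=cv2.approxPolyDP(c,8,True)[:,0]
        w=np.array([onz(n,p,.016)[:2] for p in c[:,0]])*1000; r=cv2.minAreaRect(w.astype(np.float32))
        print(n,b,a,q.tolist(),r, 'sides',)
print(hsv[110:112,230],hsv[20,20])
```

```text
engine roof c [array([550.1, 116.4,  43. ]), np.float64(1.5)]
eng rear corner [array([591.7,  99.3,  78.3]), np.float64(7.5)]
eng front corner [array([520.9, 146.8,  82.2]), np.float64(6.8)]
bus panel c [array([ 564.3, -124.6,   48.4]), np.float64(1.5)]
red cap [array([441.7, -56.4,  64.4]), np.float64(5.5)]
blue cap [array([692.4,  73.5,  64.4]), np.float64(0.6)]
tree [array([686.2, -60. ,  72.3]), np.float64(0.6)]
eng [[597. 106.]
 [578.  78.]
 [502. 126.]
 [524. 156.]] ((549.44384765625, 115.93795776367188), (37.19757080078125, 89.71357727050781), 55.50075912475586)
bus [[ 607. -110.]
 [ 542. -166.]
 [ 518. -135.]
 [ 582.  -81.]] ((561.8177490234375, -122.85594940185547), (85.93399047851562, 39.620361328125), 40.80021667480469)
top square 4377.0 [[381, 210], [372, 270], [442, 284], [448, 223]] ((512.3443603515625, -314.651611328125), (152.38534545898438, 137.09205627441406), 79.46092987060547) sides
top slim 3834.0 [[88, 198], [83, 293], [123, 291], [127, 199]] ((507.712158203125, 323.7421569824219), (198.3460693359375, 83.66426086425781), 2.603806495666504) sides
scene slim 5281.5 [[448, 290], [363, 347], [391, 388], [478, 324]] ((511.23858642578125, 324.8452453613281), (201.0308074951172, 79.94629669189453), 2.8354501724243164) sides
scene square 2557.5 [[262, 83], [211, 94], [227, 138], [281, 125]] ((518.402099609375, -312.01165771484375), (160.18833923339844, 135.80503845214844), 79.615478515625) sides
[[  5 163 111]
 [ 10 113 108]] [18 65 47]
```

```bash
python3 -m pendant '[[0.35,0.58,0,0,0,1,-1],[0.35,0.58,0,0,0,1,-1],[0.35,0.58,0,0,0,1,-1],[0.35,0.58,0,0,0,1,-1],[0.35,0.58,0,0,0,1,-1],[0.35,0.58,0,0,0,1,-1],[0.35,0.58,0,0,0,1,-1],[0.35,0.58,0,0,0,1,-1],[0.35,0.58,0,0,0,1,-1],[0.35,0.58,0,0,0,1,-1],[0.35,0.58,0,0,0,1,-1],[0.35,0.58,0,0,0,1,-1]]'
python3 -m pendant '[[0.35,0.58,0,0,0,1,-1],[0.35,0.58,0,0,0,1,-1],[0.35,0.58,0,0,0,1,-1],[0.35,0.58,0,0,0,1,-1],[0.35,0.58,0,0,0,1,-1],[0.35,0.58,0,0,0,1,-1],[0.35,0.58,0,0,0,1,-1],[0.35,0.58,0,0,0,1,-1],[0.35,0.58,0,0,0,1,-1],[0.35,0.58,0,0,0,1,-1],[0.35,0.58,0,0,0,1,-1],[0.35,0.58,0,0,0,1,-1]]'
cat >> h.py <<'E'
def st(p=True):
    o=manip.get_obs(); m=R.from_rotvec(o['tool_rot']).as_matrix(); yaw=np.degrees(np.arctan2(m[1,0],m[0,0]))
    if p: print('t%.2f'%o['t'],'tcp',(o['eef_pos']*1e3).round(1),'yaw %.1f'%yaw,'tilt',m[:2,2].round(3),'q',o['joint_positions'].round(2),'w %.1f F %.0f'%(o['gripper_width']*1e3,o['grip_force']),o['force'].round(1))
    return o,yaw
def go(x,y,z,yaw=None):
    o,yw=st(); d=(np.array([x,y,z])-o['eef_pos']*1e3)/40; print('shift shares',d.round(2),'turn shares',None if yaw is None else round(np.radians((yaw-yw+180)%360-180)/.08,2))
E
python3 - <<'E'
from h import *
i=manip.camera_info('wrist'); import pickle; im=manip.read_camera('wrist'); pickle.dump((im,i),open('w1.pkl','wb')); cv2.imwrite('pics/w1.png',im[:,:,::-1])
go(550,116,200,146.5)
P=lambda n,t,s:print(n,[np.round(v*1000,1) for v in tri(ray('top',t),ray('scene',s))])
for a,b in(((381,210),(281,125)),((372,270),(262,83)),((442,284),(211,94)),((448,223),(227,138)),((88,198),(391,388)),((127,199),(363,347)),((83,293),(478,324)),((123,291),(448,290))): P('box',a,b)
E
```

```text
t: 1.65
eef_pos: [0.3115, -0.2776, 0.2034]
tool_rot: [-2.58, -1.792, -0.0]
force: [0.4, 0.4, -0.1]
gripper_width: 0.0853
grip_force: 0.0
t: 3.15
eef_pos: [0.4794, 0.0008, 0.2033]
tool_rot: [-1.46, -2.781, 0.0]
force: [0.4, 0.4, 0.3]
gripper_width: 0.085
grip_force: 0.0
t3.20 tcp [480.9   2.8 203.2] yaw 124.8 tilt [0.001 0.002] q [-0.16  0.13 -0.19  1.25  0.    0.8 ] w 85.7 F 0 [1.8 1.5 0.7]
shift shares [ 1.73  2.83 -0.08] turn shares 4.73
box [array([ 540.8, -178.6,  124.7]), np.float64(87.1)]
box [array([ 483.1, -215.8,  138.4]), np.float64(71.0)]
box [array([ 484.4, -469.1,  -91.3]), np.float64(119.3)]
box [array([ 564.1, -432.5, -131.9]), np.float64(90.9)]
box [array([606.1, 367.9,  11. ]), np.float64(5.9)]
box [array([605.8, 290. ,   6.1]), np.float64(2.7)]
box [array([408.9, 359.4,  11.8]), np.float64(2.9)]
box [array([412.2, 282.9,  11. ]), np.float64(2.0)]
```

View pics/w1.png

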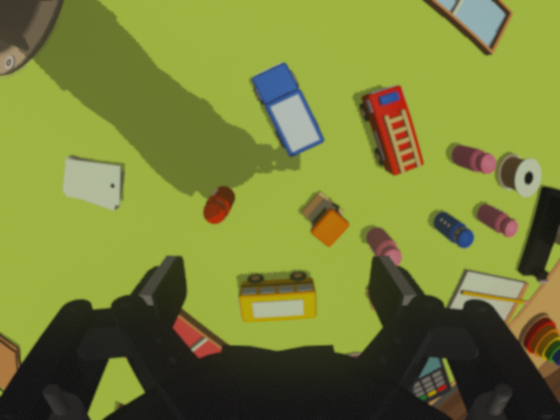

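Wrist view w1: the engine roof spans about (371,92) to (422,165), the red doll is at (219,205), the bus panel at (278,309) and the blue doll at (453,229). The tree is hidden behind the right finger. The slim box corners triangulate to z≈10 mm, which fits, but I had paired the square box corners wrongly. I'll redo those and cross-check the engine and bus in this view.

Run:
```python
from h import *; import pickle
P=lambda n,t,s:print(n,[np.round(v*1000,1) for v in tri(ray('top',t),ray('scene',s))])
for a,b in(((381,210),(227,138)),((372,270),(281,125)),((442,284),(262,83)),((448,223),(211,94))): P('box',a,b)
im,i=pickle.load(open('w1.pkl','rb'))
w=np.array([onz('wrist',p,.044,i)[:2] for p in((371,92),(401,87),(422,165),(390,174))])*1000; print(w.round(),w.mean(0),cv2.minAreaRect(w.astype(np.float32)))
w=np.array([onz('wrist',p,.05,i)[:2] for p in((240,298),(315,293),(316,318),(242,321))])*1000; print(w.round(),w.mean(0),cv2.minAreaRect(w.astype(np.float32)))
for n,uv in(('red',(225,195)),('blue',(464,238))): print(n,onz('wrist',uv,.062,i)*1000)
T=lambda x,y:(x/3+165,y/3+110)
print(tri(ray('top',T(123,340)),ray('wrist',(396,130),i)),tri(ray('top',T(478,325)),ray('wrist',(278,309),i)))
```

```text
box [array([ 593.6, -257.9,    5.5]), np.float64(2.4)]
box [array([ 463.1, -233.7,    4.2]), np.float64(2.5)]
box [array([ 435. , -379.7,   11.3]), np.float64(0.9)]
box [array([ 566. , -401.1,   14.9]), np.float64(2.4)]
[[505. 133.]
 [528. 158.]
 [599. 107.]
 [575.  77.]] [551.87231896 118.80256982] ((552.33544921875, 120.07537841796875), (39.26011276245117, 89.49787139892578), 50.906829833984375)
[[ 522. -138.]
 [ 590.  -82.]
 [ 614. -111.]
 [ 542. -166.]] [ 567.17721889 -124.0303436 ] ((566.8389282226562, -123.466064453125), (90.4456787109375, 36.76607131958008), 37.43378829956055)
red [442.66941533 -37.31157038  62.        ]
blue [694.5556371   74.52922522  62.        ]
(array([0.54790885, 0.11602059, 0.05297934]), np.float64(0.0008064130976622882)) (array([ 0.56359403, -0.12181531,  0.05679336]), np.float64(0.0030140342414161935))
```

```bash
python3 -m pendant '[[0.4,0.6,0,0,0,1,-1],[0.4,0.6,0,0,0,1,-1],[0.4,0.6,0,0,0,1,-1],[0.4,0.6,0,0,0,1,-1],[0.1,0.4,0,0,0,0.7,-1],[0,0,0,0,0,0,-1]]'
python3 - <<'E'
from h import *
import pickle
i=manip.camera_info('wrist'); im=manip.read_camera('wrist'); pickle.dump((im,i),open('w2.pkl','wb')); cv2.imwrite('pics/w2.png',im[:,:,::-1])
go(550,116,16,146.5)
E
```

```text
t: 3.95
eef_pos: [0.5467, 0.1125, 0.2031]
tool_rot: [-0.917, -3.004, 0.001]
force: [-0.8, 0.1, 0.3]
gripper_width: 0.0856
grip_force: 0.0
t4.00 tcp [546.6 111.8 203.3] yaw 146.0 tilt [-0.001 -0.   ] q [ 0.06  0.28  0.    1.29 -0.    0.65] w 85.6 F 0 [ 0.4  0.5 -0.3]
shift shares [ 0.08  0.1  -4.68] turn shares 0.12
```

View pics/w2.png

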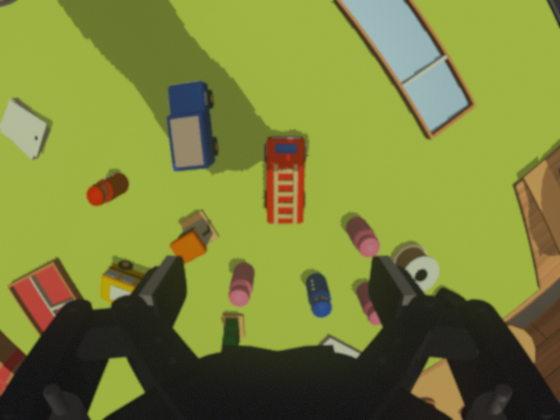

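In w2 the engine's roof spans (266,139) to (304,222). The red doll's head is at (95,193), the blue cap at (322,306), and the tree is partly visible at (233,328).

Run:
```python
from h import *; import pickle
im,i=pickle.load(open('w2.pkl','rb')); im1,i1=pickle.load(open('w1.pkl','rb'))
w=np.array([onz('wrist',p,.044,i)[:2] for p in((266,140),(305,138),(303,222),(267,222))])*1000; print(w.round(),w.mean(0),cv2.minAreaRect(w.astype(np.float32)))
print(tri(ray('wrist',(396,130),i1),ray('wrist',(285.5,181),i)))
print('red',tri(ray('wrist',(213,210),i1),ray('wrist',(95,193),i)),tri(ray('top',(291,279)),ray('wrist',(95,193),i)))
print('blue',tri(ray('top',(229,153)),ray('wrist',(322,306),i)))
```

```text
[[505. 127.]
 [526. 161.]
 [600. 110.]
 [578.  78.]] [552.37045614 119.08133733] ((551.8915405273438, 119.36089324951172), (39.47726821899414, 89.79339599609375), 55.97108840942383)
(array([0.55302265, 0.1190528 , 0.03787402]), np.float64(0.00021189634114957435))
red (array([ 0.44070754, -0.05660209,  0.06492982]), np.float64(0.00010132652507601363)) (array([ 0.44045407, -0.05425317,  0.06801354]), np.float64(0.001444185493509067))
blue (array([0.69582599, 0.07459173, 0.05746778]), np.float64(0.0010418207450112013))
```

```bash
python3 -m pendant '[[0.13,0.15,-0.68,0,0,0,-0.6],[0,0,-1,0,0,0,-0.6],[0,0,-1,0,0,0,-0.6],[0,0,-1,0,0,0,-0.6],[0,0,-0.7,0,0,0,-0.6],[0,0,-0.35,0,0,0,-0.6],[0,0,0,0,0,0,-0.6],[0,0,0,0,0,0,1],[0,0,0,0,0,0,1],[0,0,0,0,0,0,1],[0,0,0,0,0,0,1],[0,0,0,0,0,0,1]]'; python3 -c "
from h import *
st()"
```

```text
t: 5.5
eef_pos: [0.5539, 0.1176, 0.0164]
tool_rot: [0.918, 3.001, 0.001]
force: [-1.1, -2.5, 7.2]
gripper_width: 0.022
grip_force: 59.3
t5.50 tcp [553.9 117.6  16.4] yaw 146.0 tilt [ 0.003 -0.001] q [ 0.07  0.42 -0.28  0.86 -0.    0.66] w 22.0 F 59 [-1.1 -2.5  7.2]
```

Run:
```python
from h import *
im=manip.read_camera('wrist'); cv2.imwrite('pics/w3.png',im[:,:,::-1]); st()
```

```text
t5.55 tcp [554.  117.7  16.4] yaw 146.0 tilt [ 0.004 -0.001] q [ 0.07  0.42 -0.28  0.86 -0.    0.66] w 21.6 F 59 [-0.6 -1.5  7.7]
```

View pics/w3.png

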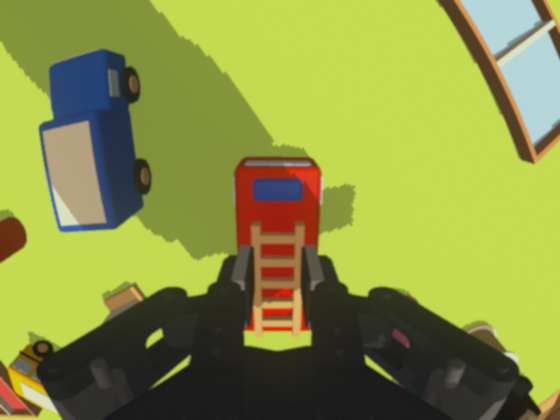

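```bash
cat >> h.py <<'E'
def proj(p,i=None):
    i=i or manip.camera_info('wrist'); v=R.from_rotvec(i['attitude']).inv().apply(np.array(p)-i['xyz']); a=np.array([v[0],-v[1]]); th=np.arctan2(np.hypot(*a),-v[2]); return (np.array([i['cx'],i['cy']])+i['fx']*th*a/np.hypot(*a)).round(0)
E
python3 - <<'E'
from h import *
o,_=st(); m=R.from_rotvec(o['tool_rot']).as_matrix(); E=o['eef_pos']
for p in((0,0,0),(0,.011,0),(0,-.011,0),(0,.02,0),(0,-.02,0),(0,.02,-.028),(0,-.02,-.028),(0,.011,-.028),(0,-.011,-.028),(0,.011,-.05),(.011,.02,-.019)): print(p,proj(E+m@np.array(p)))
for p in((233,160),(320,160)): print(p)
for u,z in(((238,175),.044),((320,175),.044),((238,175),.072),((320,175),.072)): print(u,z,(onz('wrist',u,z)*1000).round(1))
E
```

```text
t5.55 tcp [554.  117.7  16.4] yaw 146.0 tilt [ 0.004 -0.001] q [ 0.07  0.42 -0.28  0.86 -0.    0.66] w 21.6 F 59 [-0.6 -1.5  7.7]
(0, 0, 0) [277. 240.]
(0, 0.011, 0) [296. 240.]
(0, -0.011, 0) [257. 240.]
(0, 0.02, 0) [312. 240.]
(0, -0.02, 0) [242. 240.]
(0, 0.02, -0.028) [318. 262.]
(0, -0.02, -0.028) [236. 262.]
(0, 0.011, -0.028) [299. 262.]
(0, -0.011, -0.028) [254. 262.]
(0, 0.011, -0.05) [302. 285.]
(0.011, 0.02, -0.019) [317. 234.]
(233, 160)
(320, 160)
(238, 175) 0.044 [508.6 127.3  44. ]
(320, 175) 0.044 [529.2 157.9  44. ]
(238, 175) 0.072 [505.9 133.3  72. ]
(320, 175) 0.072 [522.4 157.8  72. ]
```

```bash
python3 -m pendant '[[0,0,0,0,0,0,-0.6],[0,0,0,0,0,0,-0.6],[0,0,0,0,0,0,-0.6],[0,0,0,0,0,0,-0.6]]'
python3 - <<'E'
from h import *
im=manip.read_camera('wrist'); cv2.imwrite('pics/w4.png',im[:,:,::-1]); st()
E
```

```text
t: 6.05
eef_pos: [0.5523, 0.1179, 0.0141]
tool_rot: [-0.919, -3.004, 0.0]
force: [0.1, 0.6, -1.0]
gripper_width: 0.068
grip_force: 0.0
t6.10 tcp [552.3 117.9  14.1] yaw 146.0 tilt [-0.  0.] q [ 0.07  0.42 -0.29  0.86  0.    0.66] w 68.0 F 0 [ 0.7 -0.   0.5]
```

View pics/w4.png

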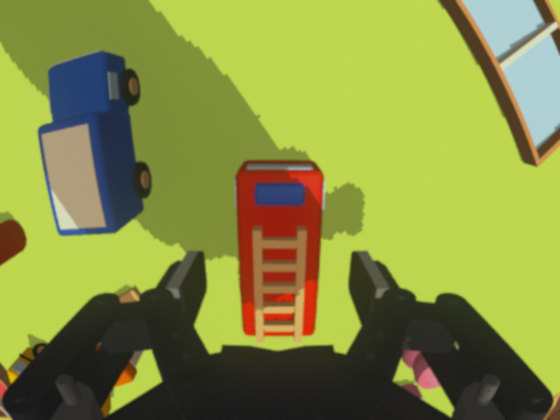

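The fingers had closed on the ladder above the roof, and closing pushed the TCP up 2 mm. So the part-open fingertips really stand higher than the reported TCP; they project at z≈44 mm. I'll lower in small steps while watching the force.

```bash
python3 -m pendant '[[0,0,-0.15,0,0,0,-0.6],[0,0,0,0,0,0,-0.6]]'|grep -E 'eef|force'; python3 -m pendant '[[0,0,-0.1,0,0,0,-0.6],[0,0,0,0,0,0,-0.6]]'|grep -E 'eef|force'
python3 - <<'E'
from h import *
o,_=st(); m=R.from_rotvec(o['tool_rot']).as_matrix(); E=o['eef_pos']
im=manip.read_camera('wrist')
for l in (0,-.01,-.02,-.03,-.04): print(l,[proj(E+m@np.array((x,s*.034,l))).tolist() for s in(1,-1) for x in(.011,-.011)])
cv2.imwrite('pics/w5.png',cv2.resize(im[200:340,130:430],None,fx=2.5,fy=2.5)[:,:,::-1])
E
```

```text
eef_pos: [0.5518, 0.1178, 0.0075]
force: [0.7, -0.7, 0.8]
grip_force: 0.0
eef_pos: [0.5521, 0.1179, 0.0039]
force: [-0.2, 0.6, 0.3]
grip_force: 0.0
t6.60 tcp [552.1 117.9   3.9] yaw 146.0 tilt [-0.001  0.   ] q [ 0.07  0.43 -0.3   0.84  0.    0.66] w 68.4 F 0 [-0.2  0.6  0.3]
0 [[337.0, 221.0], [335.0, 256.0], [216.0, 221.0], [219.0, 257.0]]
-0.01 [[340.0, 227.0], [338.0, 264.0], [213.0, 227.0], [216.0, 264.0]]
-0.02 [[344.0, 234.0], [341.0, 273.0], [209.0, 234.0], [212.0, 273.0]]
-0.03 [[348.0, 242.0], [344.0, 282.0], [205.0, 242.0], [209.0, 282.0]]
-0.04 [[352.0, 250.0], [348.0, 292.0], [201.0, 251.0], [205.0, 292.0]]
```

View pics/w5.png

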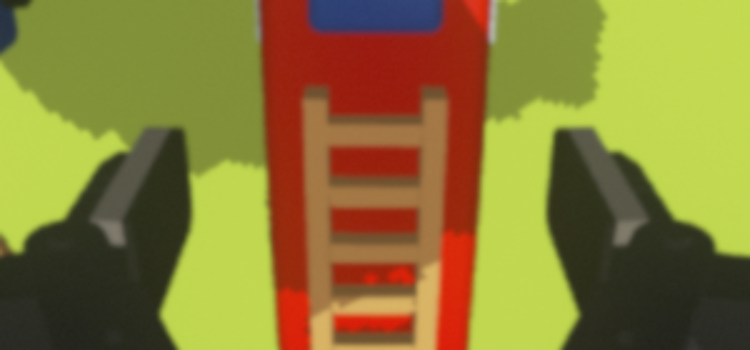

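The fingertip corners are at (204,251) and (352,251), which match points about 38 mm behind the reported TCP at this opening. The pads therefore sit at roof height. I'll go another 18 mm down by force-checked steps, then close.

```bash
python3 -m pendant '[[0,0,-0.2,0,0,0,-0.6],[0,0,0,0,0,0,-0.6]]'|grep -E 'eef|force'; python3 -m pendant '[[0,0,-0.15,0,0,0,-0.6],[0,0,0,0,0,0,-0.6]]'|grep -E 'eef|force'; python3 -m pendant '[[0,0,-0.1,0,0,0,-0.6],[0,0,0,0,0,0,-0.6]]'|grep -E 'eef|force'
```

```text
eef_pos: [0.5517, 0.1178, -0.0045]
force: [-0.5, -0.1, 0.1]
grip_force: 0.0
eef_pos: [0.5519, 0.1178, -0.0103]
force: [0.2, 0.4, 0.3]
grip_force: 0.0
eef_pos: [0.5522, 0.1179, -0.014]
force: [0.0, -0.7, -1.1]
grip_force: 0.0
```

Reported z is now below 0 with no contact, so the TCP offset is confirmed. I'll close.

```bash
python3 -m pendant '[[0,0,0,0,0,0,1],[0,0,0,0,0,0,1],[0,0,0,0,0,0,1],[0,0,0,0,0,0,1]]'; python3 -m pendant '[[0,0,0.5,0,0,0,1],[0,0,1,0,0,0,1],[0,0,1,0,0,0,1],[0,0,0,0,0,0,1]]'
python3 - <<'E'
from h import *
import pickle
im=manip.read_camera('wrist'); i=manip.camera_info('wrist'); pickle.dump((im,i),open('w6.pkl','wb'));cv2.imwrite('pics/w6.png',im[:,:,::-1])
go(0,0,0,169.5)
b=np.radians(-10.5); c=np.array([513.5,-314])+R.from_euler('z',b).as_matrix()[:2,:2]@np.array([0,-35]);print('long bay',c)
E
```

```text
t: 7.9
eef_pos: [0.5527, 0.1179, -0.0134]
tool_rot: [0.919, 3.004, 0.0]
force: [-0.7, -0.9, 2.2]
gripper_width: 0.0392
grip_force: 60.1
t: 8.4
eef_pos: [0.5551, 0.1181, 0.0896]
tool_rot: [0.917, 2.998, 0.004]
force: [0.4, 0.6, -0.7]
gripper_width: 0.0388
grip_force: 60.4
t8.45 tcp [553.6 118.   87.6] yaw 146.0 tilt [0.003 0.   ] q [ 0.07  0.35 -0.19  1.03  0.    0.66] w 38.9 F 60 [-0.4 -0.1 -0.8]
shift shares [-13.84  -2.95  -2.19] turn shares 5.13
long bay [ 507.12175661 -348.41392176]
```

View pics/w6.png

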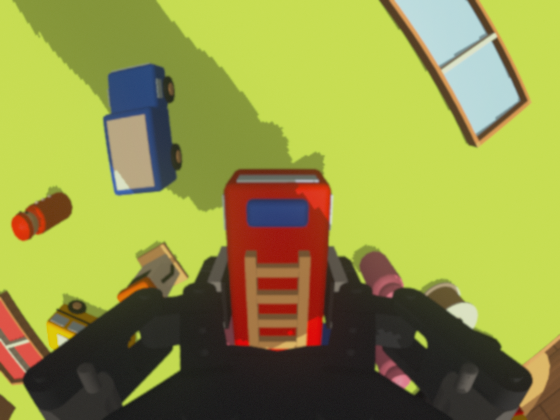

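Engine held (width 39 mm) and level. I'll carry it towards the square box and look at the box once nearer.

```bash
python3 -m pendant '[[-0.1,-0.97,0,0,0,0.43,1],[-0.1,-0.97,0,0,0,0.43,1],[-0.1,-0.97,0,0,0,0.43,1],[-0.1,-0.97,0,0,0,0.43,1],[-0.1,-0.97,0,0,0,0.43,1],[-0.1,-0.97,0,0,0,0.43,1],[-0.1,-0.97,0,0,0,0.43,1],[-0.1,-0.97,0,0,0,0.43,1],[-0.1,-0.97,0,0,0,0.43,1],[-0.1,-0.97,0,0,0,0.43,1],[-0.1,-0.97,0,0,0,0.43,1],[0,0,0,0,0,0.4,1]]'
python3 - <<'E'
from h import *
import pickle
im=manip.read_camera('wrist'); i=manip.camera_info('wrist'); pickle.dump((im,i),open('w7.pkl','wb'));cv2.imwrite('pics/w7.png',im[:,:,::-1])
go(507,-350,87,169.5)
E
```

```text
t: 9.95
eef_pos: [0.5072, -0.311, 0.0841]
tool_rot: [-0.292, -3.126, -0.002]
force: [-0.5, 0.6, -1.2]
gripper_width: 0.0391
grip_force: 60.6
t10.00 tcp [ 507.1 -309.2   84.2] yaw 169.5 tilt [-0.002  0.002] q [-0.68  0.41 -0.11  1.05  0.   -0.5 ] w 39.0 F 61 [ 0.1  1.3 -1.1]
shift shares [-0.   -1.02  0.07] turn shares 0.0
```

View pics/w7.png

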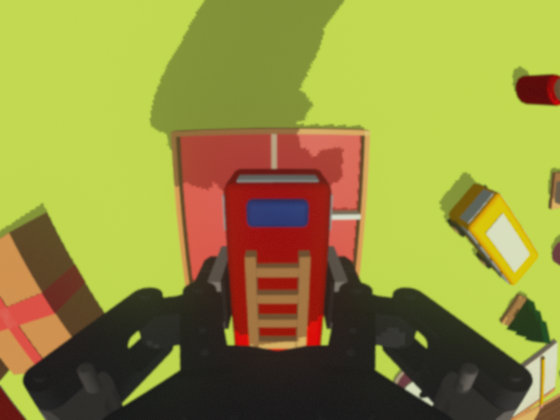

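w7 shows the square box in line with the tool. Its near outer corners are at (174,131) and (369,130), with dividers at (274,150) and (345,216).

Run:
```python
from h import *
import pickle
im,i=pickle.load(open('w7.pkl','rb'))
A,B=[onz('wrist',p,.016,i)[:2]*1000 for p in((174,131),(369,130))]
print(A,B,np.linalg.norm(A-B)); u=(B-A)/np.linalg.norm(B-A); v=np.array([u[1],-u[0]]); a=np.degrees(np.arctan2(*u[::-1])); print('box y dir',a)
c=(A+B)/2+v*68; print('centre',c,'long bay',c-u*35,'small',c+u*38-v*33*-1, c+u*38-v*33)
print([onz('wrist',p,.016,i)[:2]*1000 for p in((274,135),(362,216))])
im1,i1=pickle.load(open('w1.pkl','rb'));print(tri(ray('wrist',(505,259),i),ray('wrist',(278,309),i1)), onz('wrist',(512,246),.05,i))
```

```text
[ 435.23799631 -374.63412423] [ 461.69434638 -230.4783779 ] 146.56335714423412
box y dir 79.60045385255297
centre [ 515.34912859 -314.83102315] long bay [ 509.0312312  -349.25607467] small [ 554.66646577 -283.41212761] [ 489.75065433 -271.49837823]
[array([ 453.76428501, -301.3416811 ]), array([ 527.87412519, -244.40599143])]
(array([ 0.57282735, -0.12682445,  0.05092543]), np.float64(0.010542705211305146)) [ 0.56902201 -0.11823569  0.05      ]
```

```bash
python3 -m pendant '[[0.03,-0.98,0,0,0,0,1],[0,0,-0.4,0,0,0,1],[0,0,-0.9,0,0,0,1],[0,0,-0.7,0,0,0,1],[0,0,-0.2,0,0,0,1],[0,0,0,0,0,0,1]]'; python3 -c "
from h import *
go(508.5,-349.5,-9.4,169.5)"
```

```text
t: 10.75
eef_pos: [0.5092, -0.3466, -0.0024]
tool_rot: [-0.286, -3.127, -0.002]
force: [0.5, 0.1, -0.1]
gripper_width: 0.0389
grip_force: 60.8
t10.75 tcp [ 509.2 -346.6   -2.4] yaw 169.5 tilt [-0.001  0.002] q [-0.73  0.52 -0.16  0.89  0.   -0.55] w 38.9 F 61 [ 0.5  0.1 -0.1]
shift shares [-0.02 -0.07 -0.17] turn shares -0.01
```

```bash
python3 -m pendant '[[-0.02,-0.06,-0.17,0,0,0,1],[0,0,0,0,0,0,1],[0,0,0,0,0,0,-0.6],[0,0,0,0,0,0,-0.6],[0,0,0,0,0,0,-0.6],[0,0,1,0,0,0,-0.6],[0,0,1,0,0,0,-0.6],[0,0,0.5,0,0,0,-0.6]]'; python3 -m pendant '[[0.57,0.87,0,0,0,0,-0.6],[0.57,0.87,0,0,0,0,-0.6],[0.57,0.87,0,0,0,0,-0.6],[0.57,0.87,0,0,0,0,-0.6],[0.57,0.87,0,0,0,0,-0.6],[0.57,0.87,0,0,0,0,-0.6],[0.57,0.87,0,0,0,0,-0.6],[0.57,0.87,0,0,0,0,-0.6],[0,0,0,0,0,0,-0.6]]'
python3 - <<'E'
from h import *
import pickle
im=manip.read_camera('wrist'); i=manip.camera_info('wrist'); pickle.dump((im,i),open('w8.pkl','wb'));cv2.imwrite('pics/w8.png',im[:,:,::-1])
t=manip.read_camera('top'); cv2.imwrite('pics/top1.png',t[:,:,::-1]); st()
E
```

```text
t: 11.75
eef_pos: [0.5099, -0.3514, 0.0943]
tool_rot: [0.287, 3.125, -0.003]
force: [-0.6, 0.6, -0.1]
gripper_width: 0.0682
grip_force: 0.0
t: 12.88
eef_pos: [0.6925, -0.0692, 0.0912]
tool_rot: [0.281, 3.129, 0.001]
force: [-0.4, -0.9, 0.2]
gripper_width: 0.0686
grip_force: 0.0
t12.97 tcp [691.1 -71.8  91.2] yaw 169.5 tilt [-0.001 -0.   ] q [-0.22  0.59  0.21  1.18 -0.   -0.04] w 68.5 F 0 [-0.1 -0.5 -0.7]
```

View pics/w8.png

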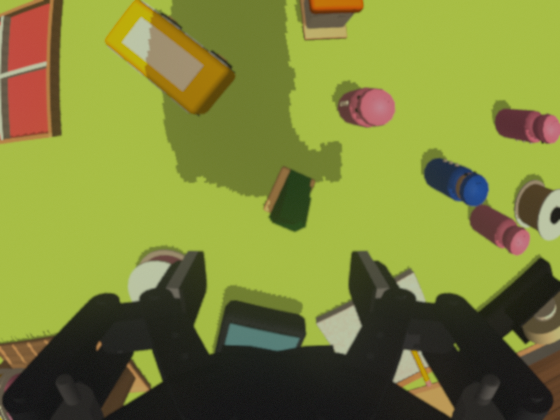

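In w8 the tree's beech foot edge runs from (286,168) to (266,208), and its green tip edge from (270,222) to (296,230).

Run:
```python
from h import *
import pickle
im,i=pickle.load(open('w8.pkl','rb'))
F=[onz('wrist',p,.008,i)[:2]*1000 for p in((286,168),(266,208),(313,183))]
G=[onz('wrist',p,.070,i)[:2]*1000 for p in((270,222),(296,230))]
print(F,G); a=lambda p,q:(np.degrees(np.arctan2(*(q-p)[::-1])),np.linalg.norm(q-p))
print('foot long',a(F[0],F[1]),'short',a(F[0],F[2]),'tip',a(G[0],G[1]))
big=cv2.resize(im[140:250,230:350],None,fx=5,fy=5,interpolation=2); cv2.imwrite('pics/tree.png',big[:,:,::-1])
print(proj((.691,-.0718,.13),i),proj((.686,-.060,.07),i),proj((.686,-.060,0.),i))
```

```text
[array([666.81357076, -58.93337151]), array([696.42573056, -80.7248049 ]), array([682.64484826, -39.71403479])] [array([687.63528655, -74.41715031]), array([695.86806104, -59.28936392])]
foot long (np.float64(-36.349157149030454), np.float64(36.766106361616075)) short (np.float64(50.521166248910745), np.float64(24.90004520509808)) tip (np.float64(61.44428640043155), np.float64(17.222906158197485))
[274. 271.] [292. 216.] [289. 189.]
```

View pics/tree.png

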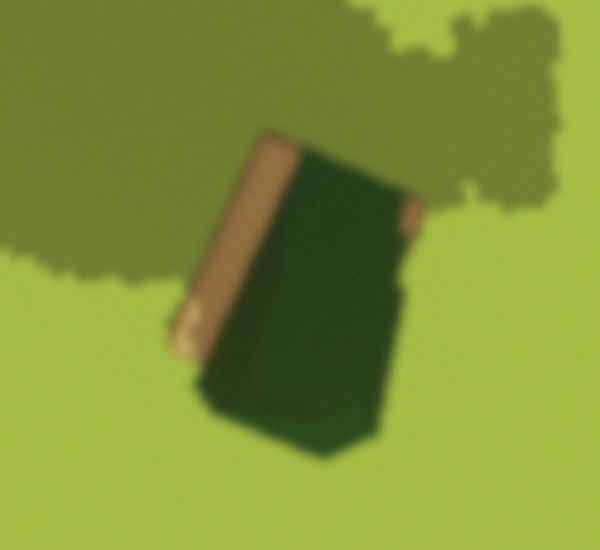

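The tree crop puts the foot corners at image pixels A(283,166), B(264,210) and C(315.5,180), so the foot centre is the midpoint of the diagonal B–C. The green end edge, which is the 18 mm thickness, runs from (290.6,169.6) to (312,179).

Run:
```python
from h import *
import pickle
im,i=pickle.load(open('w8.pkl','rb'))
a=lambda p,q:(np.degrees(np.arctan2(*(q-p)[::-1])).round(1),np.linalg.norm(q-p).round(1))
A,B,C=[onz('wrist',p,.007,i)[:2]*1000 for p in((283,166),(264,210),(315.5,180))]
g=[onz('wrist',p,.014,i)[:2]*1000 for p in((290.6,169.6),(312,179))]
print(A,B,C,'centre',(B+C)/2,a(A,B),a(A,C),'green',a(*g))
i2=pickle.load(open('w7.pkl','rb'))[1]
print('tip tri',tri(ray('top',(165+388/3,110+140/3)),ray('scene',(80/3+200,190/3+135))))
go(*(B+C)/2,-10,a(A,B)[0])
for n,p in(('blue cap',(475,189)),): print(n,tri(ray('wrist',p,i),ray('top',(229,153))))
print('bus', [onz('wrist',p,.05,i)[:2]*1000 for p in((135,3),(232,68),(199,112),(107,40))])
```

```text
[664.97753631 -60.99667363] [698.10971397 -82.75779077] [680.79551795 -37.26505642] centre [689.45261596 -60.01142359] (np.float64(-33.3), np.float64(39.6)) (np.float64(56.3), np.float64(28.5)) green (np.float64(55.9), np.float64(18.4))
tip tri (array([ 0.68623166, -0.05996117,  0.07234599]), np.float64(0.000612882516381147))
t12.97 tcp [691.1 -71.8  91.2] yaw 169.5 tilt [-0.001 -0.   ] q [-0.22  0.59  0.21  1.18 -0.   -0.04] w 68.5 F 0 [-0.1 -0.5 -0.7]
shift shares [-0.04  0.3  -2.53] turn shares 34.29
blue cap (array([0.69361676, 0.07384891, 0.062573  ]), np.float64(9.262604213102965e-05))
bus [array([ 522.65972497, -139.49486224]), array([587.96474995, -81.07880691]), array([ 611.73085577, -107.96835645]), array([ 542.94750715, -164.98394957])]
```

```bash
python3 -m pendant '[[-0.06,0.3,0,0,0,-1,-0.4],[0,0,0,0,0,-1,-0.4],[0,0,0,0,0,-1,-0.4],[0,0,-0.3,0,0,-1,-0.4],[0,0,-0.7,0,0,-1,-0.4],[0,0,-0.9,0,0,0,-0.4],[0,0,-0.38,0,0,0,-0.4],[0,0,0,0,0,0,-0.4]]'; python3 -c "
from h import *
go(688.5,-60,0,146.5)"; python3 -m pendant '[[0,0,0,0,0,0,1],[0,0,0,0,0,0,1],[0,0,0,0,0,0,1],[0,0,0,0,0,0,1],[0,0,0,0,0,0,1]]'
```

```text
t: 13.98
eef_pos: [0.6875, -0.0608, -0.0007]
tool_rot: [-0.904, -3.006, 0.0]
force: [-0.3, 0.2, 1.3]
gripper_width: 0.0596
grip_force: 0.0
t13.97 tcp [687.5 -60.8  -0.7] yaw 146.5 tilt [-0.003  0.001] q [-0.2   0.65  0.07  0.99 -0.    0.38] w 59.6 F 0 [-0.3  0.2  1.3]
shift shares [0.03 0.02 0.02] turn shares -0.0
t: 14.6
eef_pos: [0.69, -0.0603, 0.0019]
tool_rot: [0.902, 3.006, 0.0]
force: [0.5, -0.2, 5.6]
gripper_width: 0.0172
grip_force: 59.0
```

```bash
python3 -m pendant '[[0,0,0.5,0,0,0,1],[0,0,1,0,0,0,1],[-0.2,-0.3,0.5,0,0,0,1],[-0.56,-0.93,0,0,0,0.84,1],[-0.56,-0.93,0,0,0,0.84,1],[-0.56,-0.93,0,0,0,0.84,1],[-0.56,-0.93,0,0,0,0.84,1],[-0.56,-0.93,0,0,0,0.84,1],[-0.37,-0.63,0,0,0,0.84,1],[0,0,0,0,0,0,1],[0,0,0,0,0,0,1]]'
python3 - <<'E'
from h import *
import pickle
im=manip.read_camera('wrist'); i=manip.camera_info('wrist'); pickle.dump((im,i),open('w9.pkl','wb'));cv2.imwrite('pics/w9.png',im[:,:,::-1])
go(554.5,-283.5,6,169.5)
E
```

```text
t: 15.98
eef_pos: [0.5536, -0.2832, 0.0801]
tool_rot: [-0.285, -3.128, -0.001]
force: [-0.5, -0.2, -0.3]
gripper_width: 0.0172
grip_force: 58.5
t16.02 tcp [ 553.9 -282.7   80.1] yaw 169.7 tilt [-0.     0.001] q [-0.6   0.46 -0.04  1.07  0.   -0.42] w 17.1 F 59 [-0.5  0.3 -0.5]
shift shares [ 0.01 -0.02 -1.85] turn shares -0.04
```

View pics/w9.png

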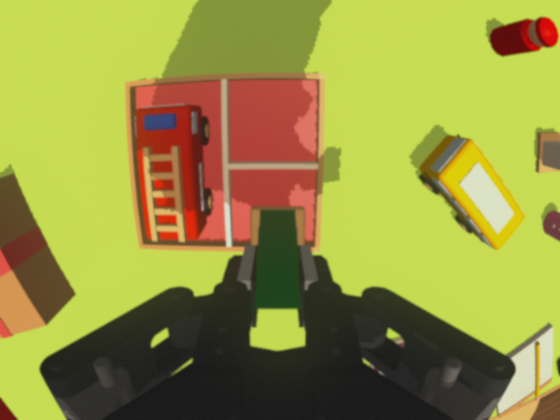

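w9 shows the engine flat in the long bay. The far small bay lies within about (231,170) to (317,244). The tree is held upright above it. I'll check the bay centre.

Run:
```python
from h import *
import pickle
im,i=pickle.load(open('w9.pkl','rb'))
for q in (((231,170),(317,169),(316,243),(231,244)),((229,80),(317,80),(317,163),(231,163))):
    w=np.array([onz('wrist',p,.016,i)[:2]*1000 for p in q]); print(w.round(),w.mean(0))
```

```text
[[ 520. -311.]
 [ 531. -248.]
 [ 589. -258.]
 [ 577. -324.]] [ 554.07174035 -285.25701581]
[[ 455. -299.]
 [ 466. -238.]
 [ 526. -248.]
 [ 515. -310.]] [ 490.50523885 -273.66676605]
```

```bash
python3 -m pendant '[[0,-0.03,-0.6,0,0,0,1],[0,0,-0.9,0,0,0,1],[0,0,-0.3,0,0,0,1],[0,0,0,0,0,0,1]]'; python3 -c "
from h import *
go(554,-284.5,6,169.5)"
```

```text
t: 16.52
eef_pos: [0.5541, -0.2835, 0.008]
tool_rot: [-0.281, -3.128, -0.001]
force: [-0.1, -0.0, -0.2]
gripper_width: 0.0169
grip_force: 59.1
t16.52 tcp [ 554.1 -283.5    8. ] yaw 169.7 tilt [-0.001  0.001] q [-0.6   0.52 -0.13  0.92  0.   -0.42] w 16.9 F 59 [-0.1 -0.  -0.2]
shift shares [-0.   -0.02 -0.05] turn shares -0.05
```

I've used all 14 picture views, so from here I check with numbers only. I'll release the tree, go to the red doll at (441,-56), and check it with a colour mask.

```bash
python3 -m pendant '[[0,-0.02,-0.05,0,0,0,1],[0,0,0,0,0,0,0.1],[0,0,0,0,0,0,0],[0,0,0,0,0,0,0],[0,0,1,0,0,0,0],[0,0,1,0,0,0,0],[0,0,0.5,0,0,0,0]]'; python3 -m pendant '[[-0.47,0.95,0,0,0,0,-0.3],[-0.47,0.95,0,0,0,0,-0.3],[-0.47,0.95,0,0,0,0,-0.3],[-0.47,0.95,0,0,0,0,-0.3],[-0.47,0.95,0,0,0,0,-0.3],[-0.47,0.95,0,0,0,0,-0.3],[0,0,0,0,0,0,-0.3]]'
python3 - <<'E'
from h import *
import pickle
i=manip.camera_info('wrist');im=manip.read_camera('wrist'); cv2.imwrite('pics/w10.png',im[:,:,::-1])
go(441,-56,-2,169.5)
print('expect',proj((.441,-.056,.06),i),proj((.441,-.056,.02),i))
for c in blobs(im,(0,170,50),(7,255,255),200): print(cv2.boundingRect(c),cv2.contourArea(c),[ (onz('wrist',c[:,0].mean(0),z,i)*1000).round() for z in(.035,)])
t=manip.read_camera('top')
for nm,lo,hi in(('red',(0,170,60),(6,255,255)),('green',(60,80,10),(90,255,110))):
  for c in blobs(t,lo,hi): print('top',nm,c[:,0].mean(0).round(),cv2.contourArea(c),(onz('top',c[:,0].mean(0),.045)*1000).round())
E
```

```text
t: 17.4
eef_pos: [0.5551, -0.2861, 0.1091]
tool_rot: [0.283, 3.126, -0.003]
force: [-0.5, -0.2, 0.7]
gripper_width: 0.0428
grip_force: 0.0
t: 18.27
eef_pos: [0.4394, -0.0551, 0.1065]
tool_rot: [-0.278, -3.128, -0.001]
force: [0.2, -0.4, 0.2]
gripper_width: 0.0554
grip_force: 0.0
t18.32 tcp [441.  -56.6 106.7] yaw 169.8 tilt [ 0.001 -0.   ] q [-0.31  0.12 -0.45  1.   -0.   -0.13] w 55.8 F 0 [0.4 0.6 0.4]
shift shares [ 0.    0.01 -2.72] turn shares -0.06
expect [276. 217.] [276. 201.]
(61, 253, 49, 47) 1591.5 [array([ 476., -251.,   35.])]
(7, 248, 64, 96) 2175.5 [array([ 493., -330.,   35.])]
top red [509. 233.] 142.0 [ 541. -514.   45.]
top red [324.  69.] 29.0 [ 901. -129.   45.]
top red [500.  75.] 304.5 [ 904. -530.   45.]
top red [28. 61.] 5090.0 [895. 511.  45.]
top green [340.  77.] 35.5 [ 885. -163.   45.]
top green [423.  82.] 306.5 [ 878. -350.   45.]
```

Run:
```python
from h import *
im=cv2.imread('pics/w10.png')[:,:,::-1].copy(); h=cv2.cvtColor(im,cv2.COLOR_RGB2HSV)
print(h[195:240:6,276].tolist(), h[205,250:305:6].tolist())
for c in blobs(im,(0,120,20),(14,255,255),200)+blobs(im,(168,120,20),(180,255,255),200): print(cv2.boundingRect(c),cv2.contourArea(c),c[:,0].mean(0))
```

```text
[[11, 199, 96], [8, 215, 129], [11, 230, 111], [8, 220, 133], [9, 222, 133], [7, 240, 170], [7, 241, 189], [22, 183, 173]] [[35, 162, 191], [19, 187, 113], [9, 214, 123], [11, 208, 102], [11, 209, 99], [10, 196, 113], [8, 233, 142], [35, 162, 189], [35, 162, 191], [35, 164, 190]]
(529, 402, 31, 18) 230.0 [547.15   414.0125]
(58, 251, 54, 51) 1884.0 [ 84.36746988 274.51807229]
(6, 246, 66, 100) 2700.0 [ 39.49271845 293.17475728]
(256, 185, 34, 52) 1331.0 [273.09027778 208.88888889]
```

The red doll's blob is centred at (273,209) against an expected (276,209), so I can descend.

```bash
python3 -m pendant '[[0,-0.03,-0.6,0,0,0,-0.3],[0,0,-1,0,0,0,-0.3],[0,0,-0.8,0,0,0,-0.3],[0,0,-0.32,0,0,0,-0.3],[0,0,0,0,0,0,-0.3],[0,0,0,0,0,0,1],[0,0,0,0,0,0,1],[0,0,0,0,0,0,1],[0,0,0,0,0,0,1]]'; python3 -c "
from h import *
go(490,-273,4,169.5)"
```

```text
t: 19.5
eef_pos: [0.4426, -0.0591, -0.001]
tool_rot: [0.282, 3.126, -0.002]
force: [-0.5, -0.7, 6.2]
gripper_width: 0.0255
grip_force: 59.0
t19.50 tcp [442.6 -59.1  -1. ] yaw 169.7 tilt [ 0.003 -0.001] q [-0.31  0.24 -0.6   0.72 -0.   -0.13] w 25.5 F 59 [-0.5 -0.7  6.2]
shift shares [ 1.18 -5.35  0.13] turn shares -0.04
```

Width 25.5 mm is a little narrow for the 28 mm coat, so the pads may be at the neck. I'll open, go 9 mm lower and grip again.

```bash
python3 -m pendant '[[0,0,0,0,0,0,0],[0,0,0,0,0,0,-0.2],[0,0,0,0,0,0,-0.2],[0,0,-0.12,0,0,0,-0.2],[0,0,-0.1,0,0,0,-0.2],[0,0,0,0,0,0,-0.2]]'|grep -E 'eef|force|width'; python3 -m pendant '[[0,0,0,0,0,0,1],[0,0,0,0,0,0,1],[0,0,0,0,0,0,1],[0,0,0,0,0,0,1]]'
```

```text
eef_pos: [0.4407, -0.0583, -0.0119]
force: [0.6, -0.4, -0.1]
gripper_width: 0.0512
grip_force: 0.0
t: 20.75
eef_pos: [0.4415, -0.0586, -0.0111]
tool_rot: [0.283, 3.128, -0.0]
force: [0.0, -0.4, 1.8]
gripper_width: 0.0262
grip_force: 59.0
```

```bash
python3 -m pendant '[[0,0,0.5,0,0,0,1],[0,0,1,0,0,0,1],[0,0,1,0,0,0,1],[0.2,-0.9,0,0,0,0,1],[0.2,-0.9,0,0,0,0,1],[0.2,-0.9,0,0,0,0,1],[0.2,-0.9,0,0,0,0,1],[0.2,-0.9,0,0,0,0,1],[0.2,-0.86,0,0,0,0,1],[0,0,0,0,0,0,1]]'
python3 - <<'E'
from h import *
import pickle
i=manip.camera_info('wrist');im=manip.read_camera('wrist')
go(490.5,-273,-7,169.5)
o=manip.get_obs()['eef_pos']; print('expect', [proj(o+np.array([0,0,z]),i).tolist() for z in(.011,.03,.057,.081)])
for c in blobs(im,(0,195,20),(12,255,150),200): print(cv2.boundingRect(c),cv2.contourArea(c),c[:,0].mean(0))
E
```

```text
t: 22.0
eef_pos: [0.4896, -0.2754, 0.0882]
tool_rot: [0.287, 3.128, -0.001]
force: [0.5, 0.4, -0.0]
gripper_width: 0.0264
grip_force: 59.1
t22.05 tcp [ 488.9 -273.7   88.1] yaw 169.6 tilt [-0.001  0.001] q [-0.65  0.35 -0.2   1.03  0.   -0.47] w 26.2 F 59 [-0.9  0.9 -0.3]
shift shares [ 0.04  0.02 -2.38] turn shares -0.02
expect [[280.0, 246.0], [280.0, 262.0], [281.0, 291.0], [281.0, 327.0]]
(0, 395, 19, 25) 210.5 [  5.64179104 410.1641791 ]
(245, 229, 66, 121) 6287.0 [277.33561644 289.50684932]
```

```bash
python3 -m pendant '[[0.04,0.02,-0.6,0,0,0,1],[0,0,-0.9,0,0,0,1],[0,0,-0.6,0,0,0,1],[0,0,-0.24,0,0,0,1],[0,0,0,0,0,0,1]]'; python3 -c "
from h import *
go(490.5,-273,-7,169.5)"
```

```text
t: 22.68
eef_pos: [0.4905, -0.2713, -0.0049]
tool_rot: [-0.282, -3.128, -0.001]
force: [0.5, 0.8, -0.2]
gripper_width: 0.0264
grip_force: 59.2
t22.68 tcp [ 490.5 -271.3   -4.9] yaw 169.7 tilt [-0.001  0.001] q [-0.65  0.44 -0.32  0.82  0.   -0.47] w 26.4 F 59 [ 0.5  0.8 -0.2]
shift shares [-0.   -0.04 -0.05] turn shares -0.05
```

```bash
python3 -m pendant '[[0,-0.03,-0.05,0,0,0,1],[0,0,0,0,0,0,0.1],[0,0,0,0,0,0,0],[0,0,0,0,0,0,0],[0,0,1,0,0,0,0],[0,0,1,0,0,0,0],[0,0,0.5,0,0,0,0]]'; python3 -m pendant '[[0.17,0.34,0,0,0,1,-0.6],[0.17,0.34,0,0,0,1,-0.6],[0.17,0.34,0,0,0,1,-0.6],[0.17,0.34,0,0,0,1,-0.6],[0.17,0.34,0,0,0,1,-0.6],[0.17,0.34,0,0,0,1,-0.6],[0.17,0.34,0,0,0,1,-0.6],[0.17,0.34,0,0,0,1,-0.6],[0.17,0.34,0,0,0,1,-0.6],[0.17,0.34,0,0,0,1,-0.6],[0.17,0.34,0,0,0,1,-0.6],[0,0,0,0,0,0,-0.6]]'
python3 - <<'E'
from h import *
import pickle
i=manip.camera_info('wrist');im=manip.read_camera('wrist');cv2.imwrite('pics/w11.png',im[:,:,::-1])
go(565.5,-123.3,-14,220)
h=cv2.cvtColor(im,cv2.COLOR_RGB2HSV); print(h[150:300:12,278].tolist()); print(h[200,200:350:8].tolist())
for c in blobs(im,(18,170,60),(30,255,255),300): 
    q=cv2.minAreaRect(c); w=np.array([onz('wrist',p,.05,i)[:2]*1000 for p in cv2.boxPoints(q)]); print(q,w.round(),w.mean(0).round())
E
```

```text
t: 23.55
eef_pos: [0.4919, -0.2741, 0.0957]
tool_rot: [0.283, 3.126, -0.003]
force: [0.2, -0.4, 0.6]
gripper_width: 0.0426
grip_force: 0.0
t: 25.05
eef_pos: [0.5658, -0.123, 0.0931]
tool_rot: [1.078, -2.951, -0.0]
force: [0.1, -0.1, 1.1]
gripper_width: 0.0683
grip_force: 0.0
t25.10 tcp [ 565.6 -123.6   93.1] yaw -139.9 tilt [-0. -0.] q [-0.35  0.38 -0.14  1.05 -0.   -1.05] w 68.4 F 0 [0.4 0.9 0.3]
shift shares [-0.    0.01 -2.68] turn shares -0.01
[[21, 237, 138], [22, 239, 155], [20, 77, 152], [20, 74, 151], [19, 75, 152], [20, 75, 150], [41, 26, 184], [42, 27, 189], [42, 30, 189], [28, 241, 181], [26, 241, 181], [36, 160, 183], [35, 161, 182]]
[[36, 160, 183], [36, 165, 182], [36, 162, 183], [35, 162, 181], [35, 160, 183], [35, 159, 181], [22, 218, 130], [22, 238, 154], [19, 76, 151], [20, 76, 151], [20, 78, 151], [19, 75, 152], [22, 239, 155], [29, 128, 133], [36, 161, 181], [35, 161, 181], [35, 159, 181], [35, 161, 182], [36, 161, 182]]
((276.0, 208.5), (58.0, 125.0), 0.0) [[ 614. -112.]
 [ 542. -169.]
 [ 517. -140.]
 [ 586.  -79.]] [ 565. -125.]
```

The bus is square to the tool and centred, so I'll descend and grip.

```bash
python3 -m pendant '[[0,0,-0.6,0,0,0,-0.6],[0,0,-1,0,0,0,-0.6],[0,0,-0.75,0,0,0,-0.6],[0,0,-0.3,0,0,0,-0.6],[0,0,0,0,0,0,-0.6],[0,0,0,0,0,0,1],[0,0,0,0,0,0,1],[0,0,0,0,0,0,1],[0,0,0,0,0,0,1]]'; python3 -c "
from h import *
go(0,0,0,182.7)
b=np.radians(2.7)
for c in ((508,323.9),(509.5,325)): print([ (np.array(c)+R.from_euler('z',b).as_matrix()[:2,:2]@np.array([k,0])).round(1) for k in(-35,62)])
"
```

```text
t: 26.22
eef_pos: [0.5669, -0.1243, -0.0112]
tool_rot: [-1.076, 2.949, -0.003]
force: [-0.5, 0.4, 7.4]
gripper_width: 0.0392
grip_force: 59.7
t26.23 tcp [ 566.9 -124.3  -11.2] yaw -139.9 tilt [ 0.003 -0.001] q [-0.35  0.47 -0.28  0.82 -0.   -1.05] w 39.2 F 60 [-0.5  0.4  7.4]
shift shares [-14.17   3.11   0.28] turn shares -8.16
[array([473. , 322.3]), array([569.9, 326.8])]
[array([474.5, 323.4]), array([571.4, 327.9])]
```

```bash
python3 -m pendant '[[0,0,0.5,0,0,0,1],[0,0,1,0,0,0,1],[0,0,1,0,0,0,1]]' | grep -E 'eef|width'; python3 -m pendant '[[-0.19,0.93,0,0,0,-0.68,1],[-0.19,0.93,0,0,0,-0.68,1],[-0.19,0.93,0,0,0,-0.68,1],[-0.19,0.93,0,0,0,-0.68,1],[-0.19,0.93,0,0,0,-0.68,1],[-0.19,0.93,0,0,0,-0.68,1],[-0.19,0.93,0,0,0,-0.68,1],[-0.19,0.93,0,0,0,-0.68,1],[-0.19,0.93,0,0,0,-0.68,1],[-0.19,0.93,0,0,0,-0.68,1],[-0.19,0.93,0,0,0,-0.68,1],[-0.19,0.93,0,0,0,-0.68,1]]'; python3 -m pendant '[[0,0,0,0,0,0,1]]'>/dev/null
python3 - <<'E'
from h import *
import pickle
i=manip.camera_info('wrist');im=manip.read_camera('wrist');cv2.imwrite('pics/w12.png',im[:,:,::-1])
go(473.5,323,-7.2,182.7)
for n,q,z in (('long near',[(414,-22,),],.016),):
  pass
# expected rim corners and lining mask
b=R.from_euler('z',np.radians(2.7)).as_matrix(); c=np.array([.5085,.3245,0])
print('rim exp',[proj(c+b@np.array([x,y,.016]),i).tolist() for x,y in((-.099,-.04),(-.099,.04),(.099,-.04),(.099,.04))])
h=cv2.cvtColor(im,cv2.COLOR_RGB2HSV)
m=((h[...,0]<25)&(h[...,1]>100)&(h[...,2]<190)|(h[...,0]>85)&(h[...,0]<120)&(h[...,1]>20)&(h[...,2]>90)).astype(np.uint8)
for r in range(60,200,20): x=np.where(m[r])[0]; print(r,x.min() if len(x) else 0,x.max() if len(x) else 0)
for col in (220,230,330,340): x=np.where(m[:,col])[0]; print('col',col,x.min(),x.max())
E
```

```text
eef_pos: [0.5653, -0.1235, 0.088]
gripper_width: 0.0395
t: 28.1
eef_pos: [0.474, 0.324, 0.0873]
tool_rot: [-0.071, 3.141, 0.0]
force: [-0.2, 0.0, -1.6]
gripper_width: 0.0397
grip_force: 60.1
t28.27 tcp [473.9 323.7  87.1] yaw -177.1 tilt [ 0. -0.] q [ 0.46  0.37 -0.16  1.04 -0.    0.41] w 39.5 F 60 [-0.4 -0.3 -0.5]
shift shares [-0.01 -0.02 -2.36] turn shares -0.03
rim exp [[220.0, 121.0], [328.0, 121.0], [232.0, 339.0], [316.0, 339.0]]
60 0 0
80 0 0
100 0 0
120 0 10
140 0 326
160 10 326
180 0 328Traceback (most recent call last):
  File "<stdin>", line 13, in <module>
    return umr_minimum(a, axis, None, out, keepdims, initial, where)
ValueError: zero-size array to reduction operation minimum which has no identity
```

Run:
```python
from h import *
im=cv2.imread('pics/w12.png')[:,:,::-1].copy(); h=cv2.cvtColor(im,cv2.COLOR_RGB2HSV)
g=(abs(h[...,0].astype(int)-36)<4)&(h[...,1]>140)
for col in(235,275,315): print(col,[r for r in range(90,160) if not g[r,col]][:3])
for r in(145,160): x=[c for c in range(195,350) if not g[r,c]]; print(r,x[0],x[-1])
```

```text
235 [122, 123, 124]
275 [121, 122, 123]
315 [122, 123, 124]
145 220 328
160 221 327
```

The box edges match the prediction to within a pixel. I'll lower.

```bash
python3 -m pendant '[[0,-0.01,-0.6,0,0,0,1],[0,0,-0.9,0,0,0,1],[0,0,-0.6,0,0,0,1],[0,0,-0.22,0,0,0,1],[0,0,0,0,0,0,1]]'; python3 -c "
from h import *
go(473.5,323,-7.2,182.7)"
```

```text
t: 28.9
eef_pos: [0.4747, 0.3216, -0.0055]
tool_rot: [0.073, -3.141, 0.0]
force: [0.1, 0.2, -1.0]
gripper_width: 0.0391
grip_force: 60.6
t28.90 tcp [474.7 321.6  -5.5] yaw -177.4 tilt [-0. -0.] q [ 0.46  0.46 -0.29  0.83 -0.    0.41] w 39.1 F 61 [ 0.1  0.2 -1. ]
shift shares [-0.03  0.04 -0.04] turn shares 0.01
```

```bash
python3 -m pendant '[[-0.02,0.03,-0.04,0,0,0,1],[0,0,0,0,0,0,-0.1],[0,0,0,0,0,0,-0.4],[0,0,0,0,0,0,-0.4],[0,0,1,0,0,0,-0.4],[0,0,1,0,0,0,-0.4],[0,0,0.5,0,0,0,-0.4]]'; python3 -m pendant '[[0.79,-0.89,0,0,0,0,-0.2],[0.79,-0.89,0,0,0,0,-0.2],[0.79,-0.89,0,0,0,0,-0.2],[0.79,-0.89,0,0,0,0,-0.2],[0.79,-0.89,0,0,0,0,-0.2],[0.79,-0.89,0,0,0,0,-0.2],[0.79,-0.89,0,0,0,0,-0.2],[0,0,0,0,0,0,-0.2],[0,0,0,0,0,0,-0.2]]'
python3 - <<'E'
from h import *
i=manip.camera_info('wrist');im=manip.read_camera('wrist');cv2.imwrite('pics/w13.png',im[:,:,::-1])
go(694,74,-11,182.7)
print('exp',[proj((.694,.074,z),i).tolist() for z in(.01,.035,.06)])
for nm,lo,hi in(('blue',(105,150,30),(130,255,255)),('pink',(150,60,60),(178,200,255))):
  for c in blobs(im,lo,hi,200): print(nm,cv2.boundingRect(c),c[:,0].mean(0).round(),(onz('wrist',c[:,0].mean(0),.035,i)*1000).round())
E
```

```text
t: 29.78
eef_pos: [0.4748, 0.3242, 0.0954]
tool_rot: [-0.074, 3.137, 0.002]
force: [-0.3, -0.4, -0.4]
gripper_width: 0.0596
grip_force: 0.0
t: 30.9
eef_pos: [0.6943, 0.0744, 0.0923]
tool_rot: [0.073, -3.139, -0.001]
force: [-0.8, 0.7, -0.9]
gripper_width: 0.0513
grip_force: 0.0
t30.95 tcp [694.   75.   92.5] yaw -177.3 tilt [-0.001  0.   ] q [-0.01  0.6   0.22  1.19  0.   -0.06] w 51.4 F 0 [-0.2 -0.3 -0.1]
shift shares [-0.   -0.03 -2.59] turn shares -0.01
exp [[277.0, 200.0], [277.0, 209.0], [276.0, 221.0]]
pink (391, 158, 29, 32) [405. 174.] [662. 169.  35.]
```

Run:
```python
from h import *
im=cv2.imread('pics/w13.png')[:,:,::-1].copy(); h=cv2.cvtColor(im,cv2.COLOR_RGB2HSV)
print(h[180:244:8,277].tolist(), h[210,240:320:6].tolist())
for c in blobs(im,(100,100,15),(135,255,255),150): print(cv2.boundingRect(c),c[:,0].mean(0).round())
```

```text
[[36, 155, 125], [21, 67, 126], [107, 108, 78], [130, 11, 71], [108, 139, 99], [108, 138, 100], [108, 133, 96], [109, 153, 120]] [[36, 163, 188], [36, 163, 188], [36, 162, 189], [41, 107, 129], [106, 104, 76], [108, 127, 92], [109, 133, 96], [109, 134, 95], [106, 102, 75], [105, 99, 95], [35, 161, 187], [36, 161, 189], [36, 160, 188], [36, 163, 188]]
(260, 195, 35, 45) [277. 217.]
```

The blue doll's blob is at columns 260–295, centred on 277 as expected. I'll descend and grip.

```bash
python3 -m pendant '[[0,-0.02,-0.6,0,0,0,-0.2],[0,0,-1,0,0,0,-0.2],[0,0,-0.7,0,0,0,-0.2],[0,0,-0.28,0,0,0,-0.2],[0,0,0,0,0,0,-0.2],[0,0,0,0,0,0,1],[0,0,0,0,0,0,1],[0,0,0,0,0,0,1],[0,0,0,0,0,0,1]]'; python3 -c "
from h import *
go(570.5,327.5,-7,182.7)"
```

```text
t: 32.08
eef_pos: [0.6964, 0.0736, -0.0083]
tool_rot: [-0.074, 3.137, 0.001]
force: [0.1, 0.6, 7.0]
gripper_width: 0.0262
grip_force: 59.4
t32.08 tcp [696.4  73.6  -8.3] yaw -177.3 tilt [0.004 0.   ] q [-0.01  0.67  0.09  0.98  0.   -0.06] w 26.2 F 59 [0.1 0.6 7. ]
shift shares [-3.15  6.35  0.03] turn shares 0.0
```

```bash
python3 -m pendant '[[0,0,0.5,0,0,0,1],[0,0,1,0,0,0,1],[0,0,1,0,0,0,1],[-0.45,0.91,0,0,0,0,1],[-0.45,0.91,0,0,0,0,1],[-0.45,0.91,0,0,0,0,1],[-0.45,0.91,0,0,0,0,1],[-0.45,0.91,0,0,0,0,1],[-0.45,0.91,0,0,0,0,1],[-0.42,0.9,0,0,0,0,1],[0,0,0,0,0,0,1],[0,0,0,0,0,0,1]]'; python3 -c "
from h import *
go(570.5,327.5,-4.3,182.7)"
```

```text
t: 33.58
eef_pos: [0.5702, 0.3276, 0.0896]
tool_rot: [-0.074, 3.14, -0.0]
force: [-0.4, -0.2, -0.9]
gripper_width: 0.0263
grip_force: 59.0
t33.58 tcp [570.2 327.6  89.6] yaw -177.3 tilt [ 0. -0.] q [ 0.4   0.52  0.08  1.13 -0.    0.35] w 26.3 F 59 [-0.4 -0.2 -0.9]
shift shares [ 0.01 -0.   -2.35] turn shares -0.0
```

```bash
python3 -m pendant '[[0,0,-0.6,0,0,0,1],[0,0,-0.9,0,0,0,1],[0,0,-0.6,0,0,0,1],[0,0,-0.22,0,0,0,1],[0,0,0,0,0,0,1]]'; python3 -c "
from h import *
go(570.5,327.5,-4.3,182.7)"
```

```text
t: 34.2
eef_pos: [0.5708, 0.3269, -0.0029]
tool_rot: [-0.071, 3.141, -0.0]
force: [-0.1, -0.0, -0.0]
gripper_width: 0.0261
grip_force: 59.4
t34.20 tcp [570.8 326.9  -2.9] yaw -177.4 tilt [ 0. -0.] q [ 0.4   0.59 -0.04  0.94 -0.    0.35] w 26.1 F 59 [-0.1 -0.  -0. ]
shift shares [-0.01  0.02 -0.04] turn shares 0.02
```

```bash
python3 -m pendant '[[0,0,-0.04,0,0,0,1],[0,0,0,0,0,0,0.1],[0,0,0,0,0,0,0],[0,0,0,0,0,0,0],[0,0,1,0,0,0,0],[0,0,1,0,0,0,0],[0,0,1,0,0,0,0],[-0.7,-0.9,0.7,0,0,0,0],[-0.7,-0.9,0.7,0,0,0,0],[-0.7,-0.9,0.5,0,0,0,0],[-0.7,-0.9,0.5,0,0,0,0],[0,-1,0,0,0,0,0]]'; python3 -m pendant '[[0,-1,0,0,0,0,0],[0,-1,0,0,0,0,0],[0,0,0,0,0,0,0],[0,0,0,0,0,0,0]]'
python3 - <<'E'
from h import *
st()
ims={}
for n in('top','scene','wrist'): ims[n]=(manip.read_camera(n),manip.camera_info(n)); cv2.imwrite(f'pics/end_{n}.png',ims[n][0][:,:,::-1])
def pr(n,p):
    i=ims[n][1]
    if n=='wrist': return proj(p,i)
    v=R.from_rotvec(i['attitude']).inv().apply(np.array(p)-i['xyz']); return (np.array([i['cx'],i['cy']])+i['fx']*np.array([v[0],-v[1]])/-v[2]).round()
P=dict(engine=(.5085,-.3495,.054),bus=(.4735,.323,.054),bluedoll=(.5705,.327,.066),reddoll=(.4905,-.273,.066),tree=(.554,-.2845,.073),treemid=(.554,-.2845,.045),blueBody=(.5705,.327,.03),redBody=(.4905,-.273,.03),van=(.44,.065,.05))
for k,p in P.items():
  for n in ims:
    u=pr(n,p).astype(int); im=ims[n][0]
    if 2<u[0]<557 and 2<u[1]<417:
      print(k,n,u,cv2.cvtColor(im[u[1]-1:u[1]+2,u[0]-1:u[0]+2].mean((0,1),keepdims=True).astype(np.uint8),cv2.COLOR_RGB2HSV)[0,0])
C=dict(red=((0,150,25),(12,255,255)),yel=((18,190,80),(29,255,255)),blue=((106,110,30),(130,255,255)),green=((55,70,10),(90,255,110)))
for n in('top','scene'):
  for k,(a,b) in C.items(): print(n,k,[(tuple(c[:,0].mean(0).round().astype(int).tolist()),cv2.boundingRect(c)[2:]) for c in blobs(ims[n][0],a,b,25)])
E
```

```text
t: 35.7
eef_pos: [0.4572, 0.1434, 0.2134]
tool_rot: [-0.076, 3.137, 0.001]
force: [1.2, -0.8, -0.1]
gripper_width: 0.0426
grip_force: 0.0
t: 36.2
eef_pos: [0.4581, 0.0641, 0.2113]
tool_rot: [-0.073, 3.14, 0.001]
force: [0.1, -0.6, -0.4]
gripper_width: 0.0426
grip_force: 0.0
t36.20 tcp [458.1  64.1 211.3] yaw -177.3 tilt [0. 0.] q [-0.04  0.09 -0.21  1.27  0.   -0.08] w 42.6 F 0 [ 0.1 -0.6 -0.4]
engine top [435 247] [ 11 162 143]
engine scene [241  86] [ 16 174  98]
bus top [ 97 259] [ 19  70 116]
bus scene [445 316] [ 42  43 118]
bus wrist [487 206] [ 38  41 186]
bluedoll top [ 97 209] [ 19  68 131]
bluedoll scene [402 345] [109 177  88]
bluedoll wrist [476 281] [109 166 137]
reddoll top [401 255] [  1 227 145]
reddoll scene [263  99] [  6 253 108]
reddoll wrist [ 16 200] [  3 237 175]
tree top [406 223] [ 67 209  44]
tree scene [235 103] [ 44 149  41]
tree wrist [ 16 246] [ 44 154  86]
treemid top [401 225] [ 69 229  39]
treemid scene [236 113] [ 41 197  31]
treemid wrist [ 28 239] [ 42 141  49]
blueBody top [104 212] [ 19  68 131]
blueBody scene [397 352] [108 146  70]
blueBody wri
[... 313 characters left out ...]
)), ((539, 227), (60, 68)), ((324, 69), (9, 7)), ((500, 74), (17, 37)), ((31, 30), (69, 50))]
top yel [((266, 225), (13, 9)), ((481, 76), (15, 35)), ((112, 22), (82, 43))]
top blue [((442, 81), (15, 37))]
top green [((399, 227), (16, 17)), ((315, 106), (35, 31)), ((340, 77), (9, 8)), ((423, 81), (15, 37))]
scene red [((106, 230), (9, 8)), ((237, 125), (30, 22)), ((247, 102), (65, 46)), ((54, 87), (31, 23)), ((178, 42), (50, 48)), ((16, 5), (40, 15))]
scene yel [((444, 318), (54, 45)), ((160, 301), (63, 60)), ((63, 97), (31, 22))]
scene blue [((401, 348), (19, 21)), ((363, 207), (40, 19)), ((79, 120), (32, 23))]
scene green [((110, 214), (9, 8)), ((155, 219), (33, 31)), ((88, 132), (31, 24))]
```

```bash
python3 -c "
from station import manip
print(manip.close_job())"
```

```text
the job is handed in; nothing more can be done
None
```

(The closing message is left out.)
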